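# Load the last beaker on the draining rack and pick the rack up by its telescopic handle

## Robot

A 7-joint arm with a two-finger parallel gripper is mounted at the origin on the work surface. World frame = base frame: x ahead of the robot, y to its left, z up, the work surface at z = 0. Lengths are in m, angles in rad, forces in N, time in s.
With the tool pointing down it reaches from about 0.4 to 0.925 m from the base axis. Payload 4.1 kg.
Tool frame: the origin (TCP) lies on the centre line of the jaws, within the pads' length; the fingertips stand 8 mm ahead of it and the grasp point (between the pads) lies 11 mm behind it; z points along the fingers, y is the direction in which the jaws open and shut (so a half turn about z gives the same grasp; the last joint's range is limited). The gripper opens to 85 mm and grips with 20 to 120 N. Pads are 22 mm wide; open, the fingers measure 114 mm over their backs; the gripper's body (76 mm by 85 mm) begins 54 mm behind the grasp point. The pads swing forward as they close: fully open they stand 13 mm farther back than shut.
Start: joints at [-1.344, 0.398, 0.045, 1.537, -0.019, 1.207, -0.051], TCP at [0.208, 0.616, 0.239] pointing down, gripper open.
Joint ranges: [-2.82, 2.82], [-0.49, 2.23], [-1.37, 1.46], [0, 2.46], [-1.36, 4.5], [0.23, 2], [-2.94, 2.94]. Speed limits (rad/s): [2.57, 2.57, 3.14, 3.14, 3.14, 3.14, 3.14].

## Interface

Orientations are given as [roll, pitch, yaw] about the fixed x, y, z axes, in that order (R = Rz(yaw) Ry(pitch) Rx(roll)).
In Python, from rig import status, get_image, job gives the robot as it stands.
- The arm moves only by the tool play_rows, never from a script. Its argument "steps" is a list of rows, each a list of 5 numbers: the shift along the tool's x, y, z in cm, then the turn about the tool's z in degrees, then the opening, from 0 (shut) to 1 (fully open). A call has 1 to 5 rows; each row shifts and turns the commanded pose from where the row before left it, along the tool's axes as they then stand; what a row does not reach is not made up. A row lasts 1/10 s, in which the tool goes at most 50 mm and 8.59 degrees, less where a joint would pass 70% of its speed; a pose out of reach is approached as far as the arm can. A call is refused whole if a number of a shift passes 5 or a number of a turn 8.59, either way. A call with a gripper value outside its range is refused whole. The fingers move at their own pace and stop on an object; "force" is the grip in N (left out, the last holds). Time passes only in rows, so rows that do not move let the fingers close. It gives the time, the measured TCP pose, the force and the opening at its end, in the units of the state.
- status.get_obs(): the state, without advancing time (a new reading comes with each control period).
- get_image(name): name is "scene" or "top" or "wrist"; returns a dict with "image" (420x560x3 uint8, red, green, blue), "vfov" (degrees; the focal length in pixels is half the picture's height over the tangent of half this angle, whatever the lens; pixels are square), "cx", "cy" (the principal point, pixels), "xyz" and "orientation" of the camera in the world; the wrist camera has in their place "hand_eye" (4x4, takes a point from camera to tool coordinates, whose origin is the TCP and whose axes are the flange's). Camera axes: x right, y down, z forward; pixel columns grow to the right and rows downward; lengths in m; the calibration is good to about 2 mm. A picture is of the moment at which its call begins: read the wrist's pose just before it. There is no depth.
- job.finish_job(): hands the job in, once; it reports no verdict.
The state is a dict: "time": time; "joints": joint angles; "qd": joint speeds; "tau": joint torques, N m; "ee_pos": TCP position; "tcp_rot": TCP orientation; "wrist_force": force on the tool from outside, world axes, zero at the start; "wrist_torque": the same for the moment, N m; "opening": opening from 0.0 (shut) to 1.0 (fully open).
Only numpy, scipy, OpenCV 4.12 (cv2) and the standard library are available. Lean on these libraries where they do the work, as an engineer would, in place of code of your own. Each camera call takes 0.05 s, during which the arm holds its last target. There are 200 camera calls.

## Task

Lower the rinsed beaker from the draining mat upside down over one of the two free pegs of the green draining rack until its rim rests in the tray (don't drop it), and let go of it. Then take the rack's carry handle by the middle of its grip so that its orange button is pressed in, pull it up to its second stop while the rack still stands on the worktop, and lift the whole rack level a few centimetres clear of the worktop. Finish while holding it there by the extended handle, all four beakers on their pegs and everything else on the worktop left alone.

Things in the scene. Friction and masses are not known exactly. Their poses are not given: they have to be found in the camera images.
- beaker: rinsed white plastic beaker with blue rings, to be loaded: 53 mm across at its closed end, 58 mm at its open mouth, 115 mm tall, wall 3 mm, about 45 g. Origin: centre of the outside of its closed end; +z along its axis to the mouth. It starts lying in a groove of the draining mat, axis level about 33 mm above the worktop, mouth pointing to the robot's left (within 0.4 rad of +y).
- beaker_mouth (a point): centre of that beaker's open mouth, in the plane of its rim, 115 mm from its origin along its +z
- rack: draining rack, loose: lime-green round tray 294 mm across, rim 24 mm high, five steel pegs in a circle, and a mast: 22 mm tube, its black 27 mm collar ending 158 mm up, with the telescopic carry handle. Origin: centre of the underside, +z up; its -x side with the two free pegs faces the robot (yaw within 0.45 rad). About 0.57 kg with handle, 0.75 kg with four beakers (varies 15 percent).
- peg_a (a point): first free peg, at x -79 mm, y +58 mm in the rack's frame: point on its axis at the height of the rib tops, 18 mm above the rack's underside, where a beaker's rim comes to rest. The peg is upright, 14 mm thick, flared at its foot to a cone 40 mm across and 16 mm high that centres the beaker, its round tip 75 mm above this point, 98 mm from the mast axis
- peg_b (a point): second free peg, at x -79 mm, y -58 mm in the rack's frame: point on its axis at the height of the rib tops, 18 mm above the rack's underside, where a beaker's rim comes to rest. The peg is upright, 14 mm thick, flared at its foot to a cone 40 mm across and 16 mm high that centres the beaker, its round tip 75 mm above this point, 98 mm from the mast axis
- peg_c (a point): peg on the rack's -y side, carrying beaker_c: point on its axis at the height of the rib tops, 18 mm above the rack's underside, where a beaker's rim comes to rest. The peg is upright, 14 mm thick, flared at its foot to a cone 40 mm across and 16 mm high that centres the beaker, its round tip 75 mm above this point, 98 mm from the mast axis
- peg_d (a point): peg on the rack's +x side, carrying beaker_d: point on its axis at the height of the rib tops, 18 mm above the rack's underside, where a beaker's rim comes to rest. The peg is upright, 14 mm thick, flared at its foot to a cone 40 mm across and 16 mm high that centres the beaker, its round tip 75 mm above this point, 98 mm from the mast axis
- peg_e (a point): peg on the rack's +y side, carrying beaker_e: point on its axis at the height of the rib tops, 18 mm above the rack's underside, where a beaker's rim comes to rest. The peg is upright, 14 mm thick, flared at its foot to a cone 40 mm across and 16 mm high that centres the beaker, its round tip 75 mm above this point, 98 mm from the mast axis
- grip (a point): centre of the black grip bar of the carry handle: 100 mm long along the rack's y, 26 mm wide (rack's x), 24 mm high; 179 mm above the rack's underside when pushed in. It rises with the handle. The beakers on the pegs end 133 mm above the underside.
- carry (a joint): how far the carry handle is pulled out, m: 0 pushed in (locked there at the start), 0.05 first stop, 0.10 second stop, the end of its travel. A spring catch locks it at all three; with the button held in it slides through the first stop, with about 3 N of drag and weight at 50 mm/s
- button_face (a point): centre of the orange push button's face, 14 mm wide and 13 mm high, in the middle of the grip bar's long side that faces the rack's +x (away from the robot); it stands 7 mm proud of the bar and moves along the rack's -x when pressed
- release (a joint): how far the button is pressed, m: 0 out, 0.007 flush with the bar; the catch is free from about 0.004. The spring takes 2 N at first and 4.5 N when flush; it springs out when let go. Two fingers closed across the middle of the bar press it
- mat: grey ridged draining mat 200 x 172 mm fixed on the worktop, 3 mm thick; six ridges along its x, 28 mm apart and 4 mm wide, their tops 8 mm above the worktop. Origin: centre of its underside. The beaker lies in the middle groove, mouth towards the mat's +x
- beaker_c_mouth (a point): centre of the mouth of beaker_c, a beaker of the same kind already upside down on peg_c: its rim rests on the ribs, its closed end is 133 mm above the rack's underside; z runs along its axis out of the mouth (down)
- beaker_d_mouth (a point): centre of the mouth of beaker_d, a beaker of the same kind already upside down on peg_d: its rim rests on the ribs, its closed end is 133 mm above the rack's underside; z runs along its axis out of the mouth (down)
- beaker_e_mouth (a point): centre of the mouth of beaker_e, a beaker of the same kind already upside down on peg_e: its rim rests on the ribs, its closed end is 133 mm above the rack's underside; z runs along its axis out of the mouth (down)
- cup: white china mug, bystander, 72 mm across, 58 mm high; origin: centre of its underside
- pigment_jar: pink jar with a white lid, bystander, 64 mm across, 76 mm high; origin: centre of its underside
- cream_jar: cream jar with a white lid, bystander, 56 mm across, 59 mm high; origin: centre of its underside
- canister_lid: brown round lid lying flat, bystander, 86 mm across, 8 mm thick; origin: centre of its underside
Not all that is in view belongs to the job. What is shaped like the beaker but red is not meant.

How it is judged:
By the outcome, as a careful person would: the job done as asked, in the order asked, and still so for the second after the job is handed in, while the arm keeps its last pose, push and grip.
It also fails if it takes over 69 s, if anything falls off the work surface, if the arm or the gripper's body presses on something with over 40 N, if the wrist force passes 120 N, or if a joint passes its speed limit or range.

## Working session

There is one attempt and no reset: what is moved stays moved. The work goes in short steps, Python scripts to look and compute and a tool call to move; the robot and the scene stay as the last step left them, time stands still between calls to the robot, and variables do not carry over. Pictures are saved under pics/ and viewed, about 8 in all and at most 12, crops included, and the job is handed in when it is done.

Besides the shell and the picture viewer there is one more tool, called after ">>>" by a JSON object that holds its "method" and its "body", one argument or row to a line. play_rows: Moves the arm, as the interface text tells. Its arguments: {"type":"object","properties":{"steps":{"type":"array","items":{"type":"array","items":{"type":"number"}}},"force":{"type":"number"}},"required":["steps"]}

```bash
mkdir -p pics; ls; python3 - <<'E'
from rig import status,get_image,job
import cv2,numpy as np
print(status.get_obs())
ims=[]
for n in("scene","top"):
    d=get_image(n); print(n,{k:v for k,v in d.items() if k!="image"}); cv2.imwrite(f"pics/{n}0.png",d["image"][:,:,::-1])
d=get_image("wrist"); print({k:v for k,v in d.items() if k!="image"})
cv2.imwrite("pics/wrist0.png",d["image"][:,:,::-1])
E
```

```text
pics
{'time': 0.0, 'joints': array([-1.34399703,  0.39918171,  0.04500279,  1.53787695, -0.01868094,
        1.20688415, -0.05073832]), 'qd': array([ 1.08777737e-03, -6.50358529e-04,  8.28326666e-04, -7.54269362e-04,
        1.11251920e-06,  1.04611838e-03, -1.05154416e-03]), 'tau': array([ 4.56452949e-05, -4.75121570e+01,  1.36502221e+00, -2.54216570e+01,
        1.17411447e-02,  9.53372510e-03,  1.55689616e-06]), 'ee_pos': array([0.20781291, 0.61523793, 0.23827082]), 'tcp_rot': array([-3.13966828e+00,  1.39184189e-04,  2.81590276e+00]), 'wrist_force': array([-1.00741624, -0.45360692,  0.95510252]), 'wrist_torque': array([0.0136436 , 0.04464294, 0.00438443]), 'opening': 0.9957370860546015}
scene {'vfov': 48.453400815123175, 'cx': 277.8268322955141, 'cy': 214.3366025779522, 'xyz': array([1.4815041 , 0.4120129 , 1.11601617]), 'orientation': array([-2.3340735 , -0.01661653,  2.05268152])}
top {'vfov': 44.58920267511161, 'cx': 272.11052361652685, 'cy': 217.68706082148387, 'xyz': array([ 0.45792642, -0.04323782,  1.90886683]), 'orientation': array([-3.07769936,  0.00837318, -1.56199034])}
{'vfov': 61.11299361101886, 'cx': 280.9553960748966, 'cy': 202.9817652026934, 'hand_eye': array([[-5.22925982e-04, -9.46860701e-01, -3.21643497e-01,
         8.28051507e-02],
       [ 9.99999862e-01, -4.79858480e-04, -2.13176307e-04,
         8.69957285e-04],
       [ 4.75049076e-05, -3.21643564e-01,  9.46860822e-01,
        -1.34627110e-01],
       [ 0.00000000e+00,  0.00000000e+00,  0.00000000e+00,
         1.00000000e+00]])}
```

View pics/scene0.png

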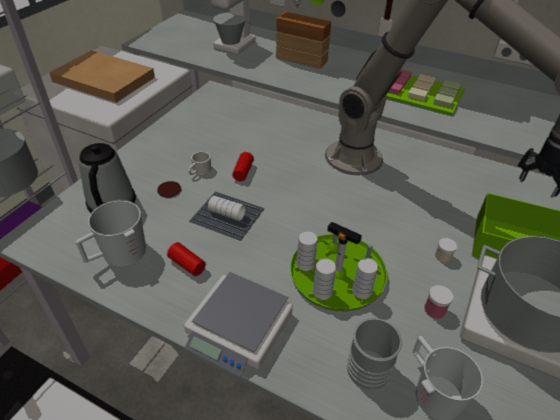

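View pics/top0.png

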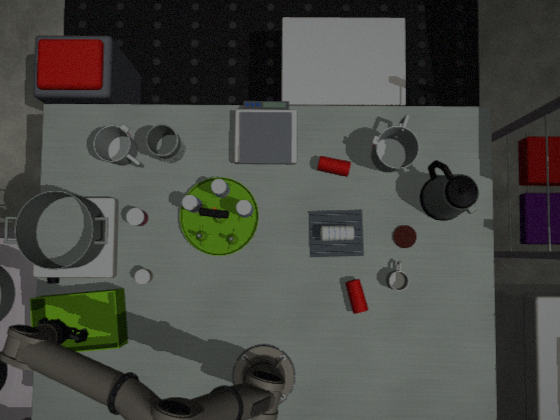

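The white, ringed beaker lies on the grey mat: scene (227,208), top (335,232). The red cylinders at scene (243,166) and (186,258), top (357,295) and (333,166), are decoys. The rack is at top (218,215), with its free pegs at about (201,235) and (232,238). Next I'll confirm both in an enlarged crop.

```bash
cat > h.py <<'E'
import numpy as np,cv2
from scipy.spatial.transform import Rotation as R
from rig import status,get_image,job
def cam(d,obs=None):
    f=210/np.tan(np.radians(d["vfov"])/2); K=np.array([[f,0,d["cx"]],[0,f,d["cy"]],[0,0,1]])
    if "hand_eye" in d:
        T=np.eye(4);T[:3,:3]=R.from_euler("xyz",obs["tcp_rot"]).as_matrix();T[:3,3]=obs["ee_pos"];T=T@d["hand_eye"]
        return K,T[:3,:3],T[:3,3]
    return K,R.from_euler("xyz",d["orientation"]).as_matrix(),np.array(d["xyz"])
def ray(c,uv):
    K,M,o=c; v=M@np.linalg.solve(K,[uv[0],uv[1],1]); return o,v/np.linalg.norm(v)
def atz(c,uv,z):
    o,v=ray(c,uv); return o+v*(z-o[2])/v[2]
def tri(*cu):
    A=np.zeros((3,3));b=np.zeros(3);L=[]
    for c,uv in cu:
        o,v=ray(c,uv);P=np.eye(3)-np.outer(v,v);A+=P;b+=P@o;L.append((o,P))
    x=np.linalg.solve(A,b); return x,[round(1000*np.linalg.norm(P@(x-o)),1) for o,P in L]
def proj(c,X):
    K,M,o=c; p=(np.atleast_2d(X)-o)@M@K.T; return p[:,:2]/p[:,2:]
def snap(n,f):
    o=status.get_obs(); d=get_image(n); cv2.imwrite(f"pics/{f}.png",d["image"][:,:,::-1]); np.save(f"pics/{f}.npy",np.array([cam(d,o)],dtype=object),allow_pickle=True); return d["image"],cam(d,o)
def load(f): return tuple(np.load(f"pics/{f}.npy",allow_pickle=True)[0])
def crop(im,x,y,w,h,s): return cv2.resize(im[y:y+h,x:x+w],None,fx=s,fy=s,interpolation=cv2.INTER_CUBIC)
E
python3 - <<'E'
from h import *
snap("top","t");snap("scene","s")
a=cv2.imread("pics/t.png");b=cv2.imread("pics/s.png")
m=np.vstack([np.hstack([crop(a,168,165,100,75*1+25,3) ,crop(a,300,200,80,60,5)[:300,:400]]),np.hstack([crop(b,285,215,110,100,3)[:300,:300],crop(b,185,180,80,60,5)])])
cv2.imwrite("pics/m1.png",m)
E
```

```text
Traceback (most recent call last):
  File "h.py", line 22, in snap
    o=status.get_obs(); d=get_image(n); cv2.imwrite(f"pics/{f}.png",d["image"][:,:,::-1]); np.save(f"pics/{f}.npy",np.array([cam(d,o)],dtype=object),allow_pickle=True); return d["image"],cam(d,o)
                                                                                                                   ~~~~~~~~^^^^^^^^^^^^^^^^^^^^^^^^^
ValueError: could not broadcast input array from shape (3,3) into shape (3,)
```

```bash
sed -i 's/np.save(f"pics.*allow_pickle=True); return/pickle.dump(cam(d,o),open(f"pics\/{f}.pkl","wb")); return/; s/^def load.*/def load(f): return pickle.load(open(f"pics\/{f}.pkl","rb"))/; s/^import numpy as np,cv2/import numpy as np,cv2,pickle/' h.py
python3 - <<'E'
from h import *
snap("top","t");snap("scene","s")
a=cv2.imread("pics/t.png");b=cv2.imread("pics/s.png")
m=np.vstack([np.hstack([crop(a,168,170,100,100,3) ,crop(a,300,200,80,60,5)]),np.hstack([crop(b,290,215,100,100,3),crop(b,185,180,80,60,5)])])
cv2.imwrite("pics/m1.png",m)
E
```

```text
(no output)
```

View pics/m1.png

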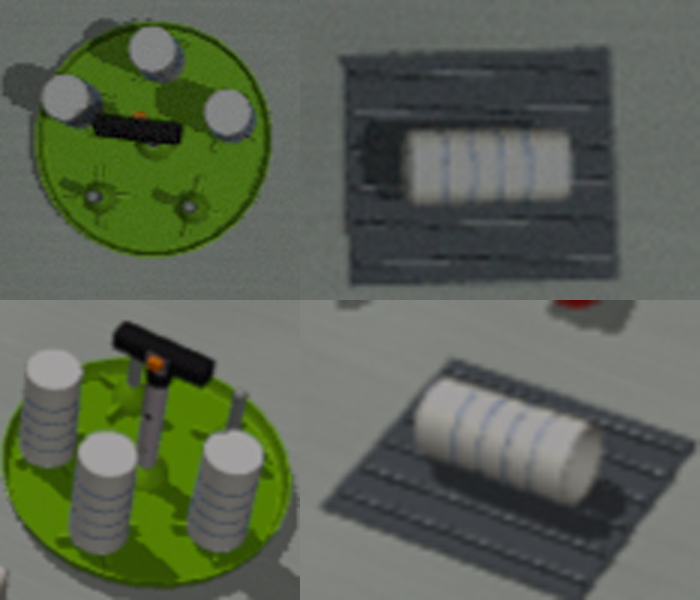

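```bash
python3 - <<'E'
from h import *
from scipy.optimize import least_squares
t=load("t");s=load("s")
f=lambda o,k,L:np.array(o)+(np.array(L,float)+.5)/k-.5
ang=np.radians([0,72,-72]); 
ra=np.array([[.098*np.cos(a),.098*np.sin(a),.133] for a in ang]); pa=np.array([[-.079,.058,.093],[-.079,-.058,.093]])
# top: left=+y up=+x : e left(67,98), d (153,50), c (228,113)
ut=f((168,170),3,[(153,50),(67,98),(228,113),(93,197),(190,207)])
us=f((290,215),3,[(107,155),(232,153),(54,70),(240,93)])
Xt=np.vstack([ra,pa]);Xs=np.vstack([ra,pa[:1]])
def w(p,X): return X@R.from_euler("z",p[2]).as_matrix().T+[p[0],p[1],p[3]]
def res(p,): return np.r_[(proj(t,w(p,Xt))-ut).ravel(),(proj(s,w(p,Xs))-us).ravel()]
r=least_squares(res,[.55,.2,0,0]);print("rack",r.x.round(4),r.fun.round(1))
g=tri((t,f((168,170),3,(137,129))),(s,f((290,215),3,(163,52))));print("grip",g, w(r.x,np.array([[0,0,.179],[-.079,.058,.018],[-.079,-.058,.018]])).round(4))
bt=f((300,200),5,[(407-300,166),(572-300,166)]);bs=f((185,180),5,[(577-300,463-300),(443-300,415-300)])
for i in(0,1): print("beaker",["mouth","closed"][i],tri((t,bt[i]),(s,bs[i])),atz(t,bt[i],.036))
E
```

```text
rack [ 0.5837  0.1684 -0.0905 -0.0038] [ 0.3 -0.4  0.4  0.2 -0.2  0.4  0.1 -0.3  0.2 -0.4  0.1  0.4 -0.1 -0.3
  0.8  0.   0.  -0.2]
grip (array([0.58401494, 0.17002291, 0.1827664 ]), [np.float64(1.2), np.float64(1.2)]) [[0.5837 0.1684 0.1752]
 [0.5103 0.2333 0.0142]
 [0.4998 0.1177 0.0142]]
beaker mouth (array([ 0.52499728, -0.20795975,  0.03795086]), [np.float64(2.8), np.float64(2.8)]) [ 0.52375117 -0.20565535  0.036     ]
beaker closed (array([ 0.52330236, -0.32397436,  0.03018163]), [np.float64(3.4), np.float64(3.4)]) [ 0.52477707 -0.32609261  0.036     ]
```

The white ringed beaker with its mouth toward +y is confirmed as the one meant. Its mouth is near (0.524,-0.206) and its closed end near (0.524,-0.326). The rack is at (0.584,0.168), yaw -0.09. I'll turn the tool so the jaws open along x and move over the closed end.

>>> {"method": "play_rows", "body": {
  "steps": [
    [0,0,-0.7,7.92,1],
    [0,0,-0.7,7.92,1],
    [0,0,-0.7,7.92,1],
    [0,0,-0.7,7.92,1],
    [0,0,-0.7,7.92,1]
  ]
}}

```text
time: 0.8
ee_pos: [0.208, 0.6158, 0.2745]
tcp_rot: [-3.141, 0.0, 2.119]
wrist_force: [-0.2, -0.2, 0.7]
opening: 0.998
```

>>> {"method": "play_rows", "body": {
  "steps": [
    [0,0,-0.7,7.92,1],
    [0,0,-0.7,7.92,1],
    [0,0,-0.7,7.92,1],
    [0,0,-0.7,7.92,1],
    [0,0,0,0,1]
  ]
}}

```text
time: 1.3
ee_pos: [0.2081, 0.6163, 0.3034]
tcp_rot: [3.141, -0.002, 1.572]
wrist_force: [0.7, -0.9, -1.1]
opening: 0.998
```

>>> {"method": "play_rows", "body": {
  "steps": [
    [-3.94,3.02,0,0,1],
    [-3.94,3.02,0,0,1],
    [-3.94,3.02,0,0,1],
    [-3.94,3.02,0,0,1],
    [-3.94,3.02,0,0,1]
  ]
}}

```text
time: 1.8
ee_pos: [0.36, 0.4171, 0.302]
tcp_rot: [-3.142, -0.0, 1.576]
wrist_force: [1.3, 2.0, -0.4]
opening: 0.997
```

>>> {"method": "play_rows", "body": {
  "steps": [
    [-3.94,3.02,0,0,1],
    [-3.94,3.02,0,0,1],
    [-3.94,3.02,0,0,1],
    [-4.6,0.5,0,0,1],
    [-4.6,0.5,0,0,1]
  ]
}}

```text
time: 2.3
ee_pos: [0.4605, 0.2066, 0.3019]
tcp_rot: [3.142, 0.001, 1.574]
wrist_force: [0.9, 0.2, -0.3]
opening: 1.0
```

>>> {"method": "play_rows", "body": {
  "steps": [
    [-4.7,0.58,0,0,1],
    [-4.7,0.58,0,0,1],
    [-4.7,0.58,0,0,1],
    [-4.7,0.58,0,0,1],
    [-4.7,0.58,0,0,1]
  ]
}}

```text
time: 2.8
ee_pos: [0.4889, -0.0279, 0.3022]
tcp_rot: [3.141, -0.001, 1.576]
wrist_force: [0.6, 0.3, -0.7]
opening: 1.0
```

>>> {"method": "play_rows", "body": {
  "steps": [
    [-4.7,0.58,2,0,1],
    [-4.7,0.58,2,0,1],
    [-4.7,0.58,2,0,1],
    [-4.7,0.58,2,0,1],
    [-4.7,0.58,2,0,1]
  ]
}}

```text
time: 3.3
ee_pos: [0.5177, -0.256, 0.2037]
tcp_rot: [-3.141, -0.001, 1.576]
wrist_force: [0.9, 0.0, 0.5]
opening: 0.999
```

>>> {"method": "play_rows", "body": {
  "steps": [
    [-3.0,0.4,2,0,1],
    [0,0,0,0,1],
    [0,0,0,0,1]
  ]
}}

```text
time: 3.6
ee_pos: [0.521, -0.2849, 0.1841]
tcp_rot: [-3.14, -0.001, 1.572]
wrist_force: [0.5, 0.5, 0.7]
opening: 0.998
```

```bash
python3 - <<'E'
from h import *
snap("wrist","w1"); print(status.get_obs()["ee_pos"],status.get_obs()["joints"].round(2))
E
```

```text
[ 0.5218422  -0.2838236   0.18478474] [-0.18  0.46  0.8   1.75 -0.37  1.09  0.75]
```

View pics/w1.png

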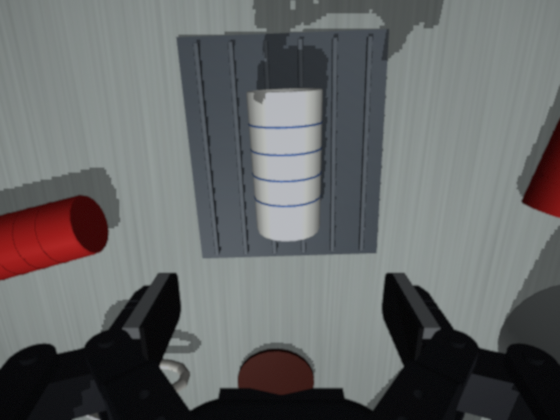

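```bash
python3 - <<'E'
from h import *
c=load("w1")
for uv,z in [((288,241),.060),((285,90),.062),((257,233),.033),((320,233),.033),((248,93),.033),((323,90),.033),((180,37),.003),((388,30),.003),((203,257),.003),((377,251),.003)]: print(uv,atz(c,uv,z).round(4))
t=load("t");print(tri((t,(300+(272+.5)/5-.5,200+(166.5)/5-.5)),(c,(288,236))))
E
```

```text
(288, 241) [ 0.5267 -0.321   0.06  ]
(285, 90) [ 0.5238 -0.2062  0.062 ]
(257, 233) [ 0.5001 -0.3259  0.033 ]
(320, 233) [ 0.5551 -0.3258  0.033 ]
(248, 93) [ 0.4956 -0.209   0.033 ]
(323, 90) [ 0.5531 -0.2068  0.033 ]
(180, 37) [ 0.4391 -0.1665  0.003 ]
(388, 30) [ 0.6069 -0.1613  0.003 ]
(203, 257) [ 0.4439 -0.3649  0.003 ]
(377, 251) [ 0.6153 -0.358   0.003 ]
(array([ 0.5258559 , -0.32559613,  0.03978804]), [np.float64(1.2), np.float64(1.2)])
```

>>> {"method": "play_rows", "body": {
  "steps": [
    [-2.4,0.45,0,-1.6,1],
    [0,0,4.5,0,1],
    [0,0,4.5,0,1],
    [0,0,4.0,0,1],
    [0,0,2,0,1]
  ]
}}

```text
time: 4.15
ee_pos: [0.526, -0.3046, 0.0324]
tcp_rot: [-3.139, -0.004, 1.605]
wrist_force: [0.2, -0.2, 0.1]
opening: 1.003
```

>>> {"method": "play_rows", "body": {
  "steps": [
    [0,0,1,0,1],
    [0,0,0,0,1]
  ]
}}

```text
time: 4.35
ee_pos: [0.5268, -0.3068, 0.0247]
tcp_rot: [-3.141, -0.001, 1.603]
wrist_force: [-0.2, 0.2, -0.1]
opening: 1.001
```

>>> {"method": "play_rows", "body": {
  "steps": [
    [0,0,0,0,0],
    [0,0,0,0,0],
    [0,0,0,0,0],
    [0,0,0,0,0],
    [0,0,0,0,0]
  ],
  "force": 20
}}

```text
time: 4.85
ee_pos: [0.5266, -0.3093, 0.027]
tcp_rot: [3.14, 0.0, 1.6]
wrist_force: [-1.4, 1.4, 4.7]
opening: 0.645
```

>>> {"method": "play_rows", "body": {
  "steps": [
    [0,0,-1.5,0,0],
    [0,0,-2,0,0],
    [0,0,-2,0,0],
    [0,0,-2,0,0],
    [0,0,0,0,0]
  ]
}}

```text
time: 5.35
ee_pos: [0.5285, -0.3103, 0.1042]
tcp_rot: [3.135, 0.003, 1.6]
wrist_force: [0.3, -0.6, 0.4]
opening: 0.644
```

```bash
python3 - <<'E'
from h import *
snap("wrist","w2");snap("scene","s2");print(status.get_obs()["opening"])
a=cv2.imread("pics/w2.png");b=cv2.imread("pics/s2.png")
cv2.imwrite("pics/m2.png",np.hstack([cv2.resize(a,(400,300)),crop(b,170,150,100,75,4)]))
E
```

```text
0.6471346809776639
```

View pics/m2.png

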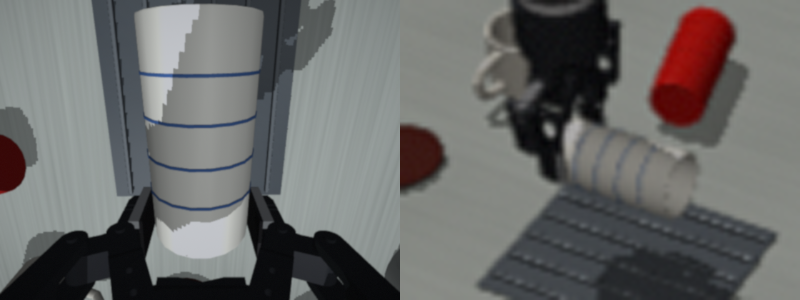

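Level lift: the beaker is held 13 mm from its closed end, and gravity alone does not swing it. The tool can't tilt, so I'll pivot the beaker in the pads. I'll turn it so the mouth faces -x, push its lower lip against the outer face of the fixed mat's last ridge (from the free +x side), and follow the arc upward.

>>> {"method": "play_rows", "body": {
  "steps": [
    [0,0,-0.5,-8.2,0],
    [0,0,-0.5,-8.2,0],
    [0,0,-0.5,-8.2,0],
    [0,0,0,-8.2,0],
    [0,0,0,-8.2,0]
  ]
}}

```text
time: 5.95
ee_pos: [0.5257, -0.3081, 0.1141]
tcp_rot: [-3.141, -0.002, 2.321]
wrist_force: [-0.6, 0.0, -1.4]
opening: 0.647
```

>>> {"method": "play_rows", "body": {
  "steps": [
    [0,0,0,-8.2,0],
    [0,0,0,-8.2,0],
    [0,0,0,-8.2,0],
    [0,0,0,-8.2,0],
    [0,0,0,-8.2,0]
  ]
}}

```text
time: 6.45
ee_pos: [0.5255, -0.308, 0.1138]
tcp_rot: [3.141, -0.002, 3.037]
wrist_force: [-0.7, 0.4, -1.0]
opening: 0.65
```

>>> {"method": "play_rows", "body": {
  "steps": [
    [0,0,0,-8.0,0],
    [-4.85,2.5,0,0,0],
    [-4.85,2.5,0,0,0],
    [-4.85,2.5,0,0,0],
    [-4.85,2.45,0,0,0]
  ]
}}

```text
time: 6.95
ee_pos: [0.7023, -0.2107, 0.1136]
tcp_rot: [3.14, -0.002, -3.113]
wrist_force: [-0.0, -0.4, -0.5]
opening: 0.65
```

>>> {"method": "play_rows", "body": {
  "steps": [
    [0,0,0,0,0],
    [0,0,0,0,0]
  ]
}}

```text
time: 7.15
ee_pos: [0.7017, -0.2101, 0.1128]
tcp_rot: [3.14, -0.003, -3.109]
wrist_force: [-0.7, -0.7, -0.7]
opening: 0.646
```

```bash
python3 - <<'E'
from h import *
snap("wrist","w3");snap("scene","s3");o=status.get_obs();print(o["ee_pos"],o["tcp_rot"],o["joints"].round(2),o["wrist_force"])
a=cv2.imread("pics/w3.png");b=cv2.imread("pics/s3.png")
cv2.imwrite("pics/m3.png",np.hstack([cv2.resize(a,(400,300)),crop(b,150,170,100,75,4)]))
t=load("t")
for uv in[(320,157),(320,173),(350,160),(348,176)]:print(atz(t,uv,.03).round(3))
E
```

```text
[ 0.69975395 -0.21354896  0.11393558] [-3.14112359e+00 -2.73854173e-03 -3.11430578e+00] [ 0.03  0.67  0.32  1.44 -0.22  1.07  2.  ] [-0.7747552  -0.24012125 -0.66251494]
[ 0.805 -0.202  0.03 ]
[ 0.745 -0.202  0.03 ]
[ 0.794 -0.313  0.03 ]
[ 0.734 -0.305  0.03 ]
```

View pics/m3.png

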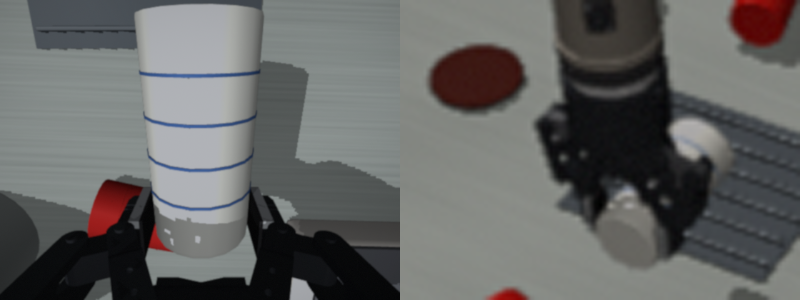

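>>> {"method": "play_rows", "body": {
  "steps": [
    [-0.78,2.62,0,0,0],
    [0,0,3,0,0],
    [0,0,3,0,0],
    [0,0,1.5,0,0],
    [0,0,0.7,0,0]
  ]
}}

```text
time: 7.75
ee_pos: [0.7062, -0.1871, 0.0312]
tcp_rot: [3.141, -0.004, -3.115]
wrist_force: [-0.1, -0.7, -0.2]
opening: 0.646
```

>>> {"method": "play_rows", "body": {
  "steps": [
    [0,0,0.5,0,0],
    [0,0,0,0,0],
    [0,0,0,0,0]
  ]
}}

```text
time: 8.05
ee_pos: [0.7094, -0.1863, 0.0294]
tcp_rot: [-3.141, 0.002, -3.113]
wrist_force: [0.3, 0.1, -0.1]
opening: 0.648
```

>>> {"method": "play_rows", "body": {
  "steps": [
    [0.4,0,0,0,0],
    [0.4,0,0,0,0],
    [0,0,0,0,0]
  ]
}}

```text
time: 8.35
ee_pos: [0.6999, -0.1863, 0.0285]
tcp_rot: [-3.142, -0.0, -3.113]
wrist_force: [-0.3, -0.3, -0.2]
opening: 0.648
```

>>> {"method": "play_rows", "body": {
  "steps": [
    [0,0,0.2,0,0],
    [0,0,0,0,0],
    [0,0,0,0,0]
  ]
}}

```text
time: 8.65
ee_pos: [0.7006, -0.1859, 0.0259]
tcp_rot: [3.141, -0.0, -3.112]
wrist_force: [-0.9, -0.7, -0.8]
opening: 0.645
```

>>> {"method": "play_rows", "body": {
  "steps": [
    [0.3,0,0,0,0],
    [0,0,0,0,0]
  ]
}}

```text
time: 8.85
ee_pos: [0.6971, -0.1862, 0.0259]
tcp_rot: [3.142, -0.001, -3.113]
wrist_force: [-0.1, 0.3, 0.2]
opening: 0.646
```

>>> {"method": "play_rows", "body": {
  "steps": [
    [0.3,0,0,0,0],
    [0,0,0,0,0]
  ]
}}

```text
time: 9.05
ee_pos: [0.6962, -0.1861, 0.027]
tcp_rot: [-3.141, 0.004, -3.112]
wrist_force: [3.4, -0.7, 0.7]
opening: 0.643
```

>>> {"method": "play_rows", "body": {
  "steps": [
    [0.3,0,-0.3,0,0],
    [0.3,0,-0.5,0,0],
    [0,0,0,0,0]
  ]
}}

```text
time: 9.35
ee_pos: [0.6926, -0.1863, 0.0366]
tcp_rot: [-3.14, 0.009, -3.112]
wrist_force: [6.3, -0.1, 1.0]
opening: 0.647
```

>>> {"method": "play_rows", "body": {
  "steps": [
    [0.25,0,-0.4,0,0],
    [0.25,0,-0.4,0,0],
    [0,0,0,0,0]
  ]
}}

```text
time: 9.65
ee_pos: [0.6883, -0.1864, 0.045]
tcp_rot: [-3.14, 0.011, -3.112]
wrist_force: [7.0, 0.1, -0.1]
opening: 0.649
```

```bash
python3 - <<'E'
from h import *
snap("wrist","w4");snap("scene","s4")
a=cv2.imread("pics/w4.png");b=cv2.imread("pics/s4.png")
cv2.imwrite("pics/m4.png",np.hstack([cv2.resize(a,(400,300)),crop(b,150,180,100,75,4)]))
E
```

```text
(no output)
```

View pics/m4.png

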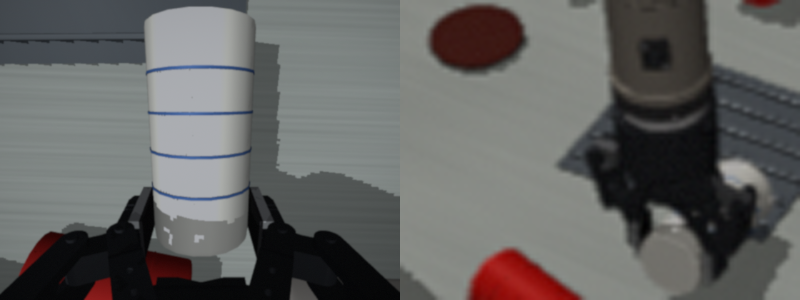

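The beaker is pivoting: its mouth end has dropped and the reaction force is 7 N, with the height following the arc. I'll carry on along it.

>>> {"method": "play_rows", "body": {
  "steps": [
    [0.44,0,-0.81,0,0],
    [0.51,0,-0.77,0,0],
    [0.58,0,-0.72,0,0],
    [0.64,0,-0.68,0,0],
    [0,0,0,0,0]
  ]
}}

```text
time: 10.25
ee_pos: [0.6647, -0.1874, 0.0746]
tcp_rot: [-3.141, 0.008, -3.113]
wrist_force: [6.7, -0.1, 3.1]
opening: 0.643
```

>>> {"method": "play_rows", "body": {
  "steps": [
    [0.69,0,-0.61,0,0],
    [0.74,0,-0.55,0,0],
    [0.79,0,-0.48,0,0],
    [0,0,0,0,0]
  ]
}}

```text
time: 10.65
ee_pos: [0.6413, -0.188, 0.09]
tcp_rot: [-3.141, 0.005, -3.113]
wrist_force: [4.7, 0.3, 5.5]
opening: 0.645
```

```bash
python3 - <<'E'
from h import *
snap("wrist","w5");snap("scene","s5");print(status.get_obs()["wrist_force"])
a=cv2.imread("pics/w5.png");b=cv2.imread("pics/s5.png")
cv2.imwrite("pics/m5.png",np.hstack([cv2.resize(a,(400,300)),crop(b,150,170,100,75,4)]))
E
```

```text
[ 5.69542033 -0.16914153  6.86214702]
```

View pics/m5.png

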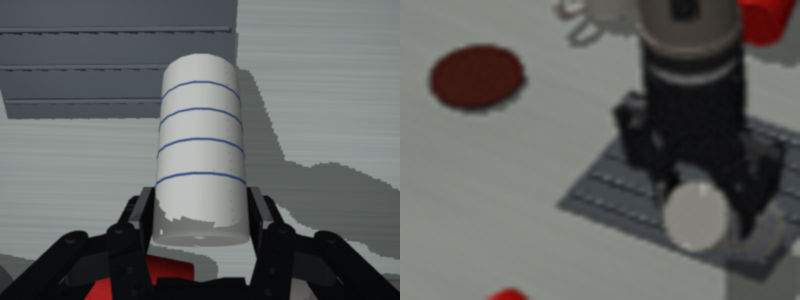

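>>> {"method": "play_rows", "body": {
  "steps": [
    [0.83,0,-0.45,0,0],
    [0.86,0,-0.38,0,0],
    [0.89,0,-0.3,0,0],
    [0,0,0,0,0]
  ]
}}

```text
time: 11.15
ee_pos: [0.6125, -0.1888, 0.0998]
tcp_rot: [3.141, -0.001, -3.114]
wrist_force: [2.9, -0.3, 4.8]
opening: 0.646
```

>>> {"method": "play_rows", "body": {
  "steps": [
    [0.9,0,-0.2,0,0],
    [0.92,0,-0.13,0,0],
    [0.92,0,-0.05,0,0],
    [0,0,0,0,0]
  ]
}}

```text
time: 11.55
ee_pos: [0.5839, -0.1893, 0.1028]
tcp_rot: [3.14, -0.003, -3.114]
wrist_force: [0.5, 1.2, 2.0]
opening: 0.643
```

>>> {"method": "play_rows", "body": {
  "steps": [
    [0.92,0,0,0,0],
    [0.5,0,0,0,0],
    [0,0,0,0,0]
  ]
}}

```text
time: 11.85
ee_pos: [0.57, -0.1898, 0.1024]
tcp_rot: [3.141, -0.004, -3.113]
wrist_force: [0.2, -0.2, -1.3]
opening: 0.644
```

```bash
python3 - <<'E'
from h import *
snap("wrist","w6");snap("scene","s6");print(status.get_obs()["wrist_force"])
a=cv2.imread("pics/w6.png");b=cv2.imread("pics/s6.png")
cv2.imwrite("pics/m6.png",np.hstack([cv2.resize(a,(400,300)),crop(b,150,150,100,75,4)]))
E
```

```text
[ 0.26617454 -0.52438458 -0.12788391]
```

View pics/m6.png

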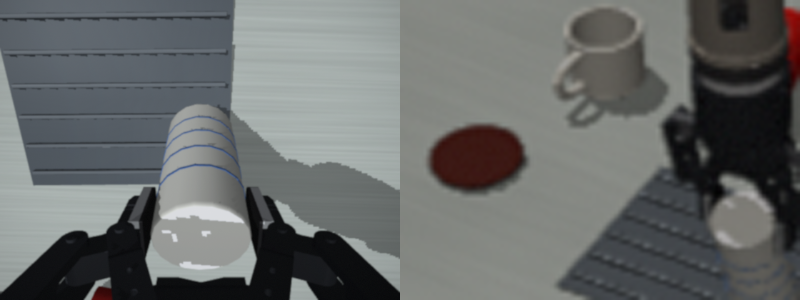

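```bash
cat > tilt.py <<'E'
from h import *
from scipy.optimize import least_squares
def tilt(rows,f=210/np.tan(np.radians(61.11299361101886)/2)):
    H=np.array([[-5.22925982e-04,-9.46860701e-01,-3.21643497e-01,8.28051507e-02],[1,-4.8e-4,-2.1e-4,8.7e-4],[4.75e-05,-3.21643564e-01,9.46860822e-01,-1.34627110e-01],[0,0,0,1]])
    def pr(X):
        p=H[:3,:3].T@(X-H[:3,3]); return 202.98+f*p[1]/p[2]
    def res(q):
        a=q[0];u=np.array([np.cos(a),0,np.sin(a)]);n=np.array([np.sin(a),0,-np.cos(a)]);P=np.array([q[1],0,q[2]])
        return [pr(P-.0265*n)-rows[0],pr(P+.0265*n)-rows[1],pr(P+.115*u+.029*n)-rows[2]]
    r=least_squares(res,[1.2,-.01,-.02],x_scale=[.1,.01,.01]); return np.degrees(r.x[0]),r.x[1:],np.abs(r.fun).max()
E
python3 - <<'E'
from tilt import *
print(tilt([375,288,147])); print(tilt([373,285,147]));print(tilt([375,288,150]))
im=cv2.imread("pics/w6.png"); print([ (r,im[r,284].tolist()) for r in list(range(138,160,2))+list(range(276,300,2))+list(range(364,386,2))])
E
```

```text
(np.float64(75.8699872735324), array([-0.01141356, -0.01936881]), np.float64(0.0))
(np.float64(76.29134587776517), array([-0.01084938, -0.01859242]), np.float64(0.0))
(np.float64(76.44648281165559), array([-0.01260783, -0.01783286]), np.float64(5.684341886080802e-14))
[(138, [104, 96, 88]), (140, [104, 96, 89]), (142, [104, 96, 88]), (144, [102, 95, 87]), (146, [122, 122, 119]), (148, [142, 146, 143]), (150, [143, 146, 144]), (152, [143, 146, 144]), (154, [142, 145, 143]), (156, [143, 146, 143]), (158, [143, 146, 144]), (276, [140, 142, 141]), (278, [139, 142, 140]), (280, [139, 143, 141]), (282, [149, 151, 149]), (284, [164, 168, 166]), (286, [183, 186, 184]), (288, [206, 208, 206]), (290, [223, 220, 218]), (292, [224, 220, 218]), (294, [224, 220, 219]), (296, [224, 220, 219]), (298, [224, 220, 219]), (364, [150, 153, 151]), (366, [150, 153, 150]), (368, [149, 152, 150]), (370, [160, 161, 159]), (372, [215, 211, 208]), (374, [220, 216, 212]), (376, [210, 207, 203]), (378, [177, 178, 171]), (380, [173, 175, 167]), (382, [173, 176, 167]), (384, [175, 177, 169])]
```

>>> {"method": "play_rows", "body": {
  "steps": [
    [0.7,0,0,0,0],
    [0.7,0,0,0,0],
    [0.6,0,0,0,0],
    [0.6,0,0,0,0],
    [0.5,0,0,0,0]
  ]
}}

```text
time: 12.45
ee_pos: [0.5406, -0.1907, 0.1034]
tcp_rot: [3.141, -0.0, -3.113]
wrist_force: [-0.7, 1.0, -0.7]
opening: 0.643
```

>>> {"method": "play_rows", "body": {
  "steps": [
    [0,0,0,0,0],
    [0,0,0,0,0]
  ]
}}

```text
time: 12.65
ee_pos: [0.5415, -0.1906, 0.1035]
tcp_rot: [3.142, 0.001, -3.113]
wrist_force: [-0.2, 1.2, -0.8]
opening: 0.644
```

```bash
cat > prof.py <<'E'
from tilt import *
def prof(f):
    im,_=snap("wrist",f); g=cv2.cvtColor(im,cv2.COLOR_RGB2GRAY).astype(float); p=g[:,281:288].mean(1); d=np.abs(np.diff(p)); 
    k=[i for i in range(100,418) if d[i]>7]; print([(i,round(p[i-3]),round(p[i+4])) for i in k])
E
python3 - <<'E'
from prof import *
prof("w7")
E
```

```text
[(113, 96, 111), (115, 96, 111), (116, 92, 100), (119, 102, 93), (120, 111, 97), (122, 111, 97), (145, 98, 148), (146, 98, 148), (161, 148, 139), (162, 148, 147), (163, 147, 148), (164, 140, 148), (165, 120, 148), (178, 147, 107), (179, 147, 131), (180, 147, 144), (182, 134, 147), (183, 120, 147), (198, 147, 114), (199, 147, 96), (202, 137, 143), (204, 120, 146), (205, 114, 146), (228, 142, 117), (229, 137, 137), (231, 136, 146), (232, 118, 146), (233, 90, 145), (282, 144, 189), (283, 144, 200), (284, 147, 211), (285, 154, 220), (286, 162, 223), (287, 170, 224), (288, 179, 223), (302, 223, 160), (303, 223, 159), (304, 223, 159), (318, 159, 211), (319, 159, 210), (320, 158, 210), (330, 202, 157), (331, 201, 157), (332, 201, 157), (367, 155, 196), (368, 155, 209), (371, 174, 218), (372, 185, 212), (376, 218, 176), (377, 219, 175), (392, 175, 19), (393, 175, 14), (394, 175, 14), (395, 171, 13)]
```

>>> {"method": "play_rows", "body": {
  "steps": [
    [0,0,0.3,0,0],
    [0,0,0.2,0,0],
    [0,0,0,0,0]
  ]
}}

```text
time: 13.0
ee_pos: [0.5427, -0.1907, 0.0992]
tcp_rot: [-3.141, 0.002, -3.112]
wrist_force: [-0.3, 0.8, 6.1]
opening: 0.646
```

>>> {"method": "play_rows", "body": {
  "steps": [
    [0.6,0,0,0,0],
    [0.6,0,0,0,0],
    [0.4,0,0,0,0],
    [0,0,0,0,0]
  ]
}}

```text
time: 13.4
ee_pos: [0.5258, -0.1911, 0.0991]
tcp_rot: [3.141, 0.002, -3.113]
wrist_force: [1.6, -0.1, 5.5]
opening: 0.643
```

>>> {"method": "play_rows", "body": {
  "steps": [
    [0.6,0,0,0,0],
    [0.6,0,0,0,0],
    [0.6,0,0,0,0],
    [0,0,0,0,0]
  ]
}}

```text
time: 13.8
ee_pos: [0.5059, -0.1919, 0.0983]
tcp_rot: [3.141, -0.001, -3.114]
wrist_force: [0.7, 0.6, 5.4]
opening: 0.646
```

```bash
python3 - <<'E'
from prof import *
prof("w8")
E
```

```text
[(102, 174, 94), (103, 175, 94), (104, 175, 93), (105, 173, 94), (126, 94, 104), (128, 95, 109), (129, 91, 102), (133, 104, 95), (135, 109, 95), (169, 95, 98), (170, 95, 108), (171, 94, 109), (172, 91, 106), (173, 77, 96), (176, 98, 102), (179, 106, 109), (187, 109, 100), (190, 102, 109), (191, 92, 109), (199, 109, 107), (201, 108, 109), (202, 101, 108), (213, 108, 108), (215, 108, 108), (230, 108, 108), (232, 107, 108), (233, 104, 108), (265, 106, 160), (266, 106, 179), (267, 107, 203), (268, 112, 218), (269, 122, 221), (270, 134, 220), (271, 146, 221), (299, 220, 167), (300, 220, 167), (301, 220, 167), (318, 166, 201), (319, 166, 201), (332, 200, 164), (333, 200, 163), (382, 160, 204), (383, 162, 187), (385, 169, 164), (386, 191, 163), (387, 210, 163), (392, 164, 18), (393, 163, 13), (394, 163, 13), (395, 160, 12)]
```

```bash
python3 - <<'E'
from tilt import *
for r in([387,269,174],[385,269,178],[390,269,174]): print(tilt(r))
E
```

```text
(np.float64(88.91966931378187), array([-0.00448249, -0.02569375]), np.float64(0.0))
(np.float64(89.69869356653105), array([-0.0065856 , -0.02231055]), np.float64(5.684341886080802e-14))
(np.float64(89.28553198910201), array([-0.00316752, -0.02821314]), np.float64(2.842170943040401e-14))
```

Beaker is now mouth-down at about 89°, with the closed end 24.5 mm above the TCP. Next I'll lift it, turn the jaws parallel to the rack's x, and look at peg_b.

>>> {"method": "play_rows", "body": {
  "steps": [
    [0,0,-2,0,0],
    [0,0,-4,0,0],
    [0,0,-4,0,0],
    [0,0,-2.5,0,0],
    [0,4,0,0,0]
  ],
  "force": 30
}}

```text
time: 14.35
ee_pos: [0.5063, -0.1581, 0.2264]
tcp_rot: [-3.136, 0.004, -3.123]
wrist_force: [0.6, -0.6, -0.9]
opening: 0.645
```

>>> {"method": "play_rows", "body": {
  "steps": [
    [0,4,0,8.07,0],
    [0,0,0,8.07,0],
    [0,0,0,8.07,0],
    [0,0,0,8.07,0],
    [0,0,0,8.07,0]
  ]
}}

```text
time: 14.85
ee_pos: [0.503, -0.1124, 0.2217]
tcp_rot: [-3.138, -0.004, 2.463]
wrist_force: [0.1, -0.2, -0.4]
opening: 0.642
```

>>> {"method": "play_rows", "body": {
  "steps": [
    [0,0,0,8.07,0],
    [0,0,0,8.07,0],
    [0,0,0,8.07,0],
    [0,0,0,8.07,0],
    [0,0,0,8.07,0]
  ]
}}

```text
time: 15.35
ee_pos: [0.503, -0.1125, 0.2217]
tcp_rot: [-3.136, -0.001, 1.759]
wrist_force: [0.6, -0.9, -0.7]
opening: 0.643
```

>>> {"method": "play_rows", "body": {
  "steps": [
    [0,0,0,8.07,0],
    [0,0,0,8.07,0],
    [4,0,0,0,0],
    [4,0,0,0,0],
    [0,0,0,0,0]
  ]
}}

```text
time: 15.85
ee_pos: [0.5108, -0.0262, 0.2215]
tcp_rot: [-3.136, -0.002, 1.493]
wrist_force: [-0.3, 0.2, -0.8]
opening: 0.644
```

```bash
python3 - <<'E'
from h import *
snap("wrist","w9");o=status.get_obs();print(o["ee_pos"],o["tcp_rot"],o["joints"].round(2),o["wrist_force"])
E
```

```text
[ 0.51055047 -0.02968735  0.22168121] [-3.13674540e+00  2.07378286e-04  1.48939473e+00] [-0.46  0.19  0.5   1.89 -0.1   1.09 -0.01] [ 5.34490961e-04 -7.58905885e-01 -6.78262105e-01]
```

View pics/w9.png

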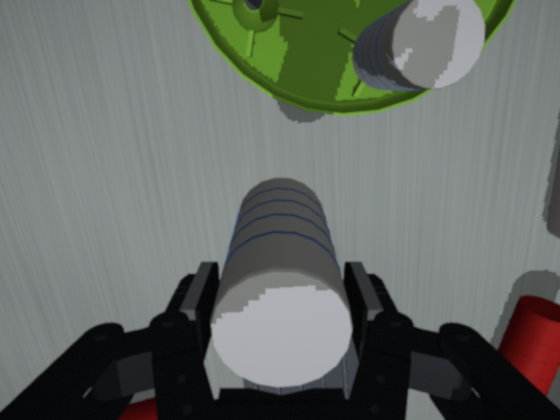

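```bash
python3 - <<'E'
from h import *
c=load("w9"); t=load("t")
for yaw,x,y in[(-.0905,.5837,.1684)]:
    M=R.from_euler("z",yaw).as_matrix()
    for n,p in dict(c=[.0303,-.0932,.133],bt=[-.079,-.058,.093],bf=[-.079,-.058,.018],edge=[-.147*np.cos(1.0),-.147*np.sin(1.0),.024]).items():
        w=M@p+[x,y,0]; print(n,w.round(4),proj(c,w).round(1))
print(atz(c,(438,41),.133))
im,_=snap("wrist","w10")
E
```

```text
c [0.6055 0.0728 0.133 ] [[432.5  41. ]]
bt [0.4998 0.1178 0.093 ] [[247.3 -13.5]]
bf [0.4998 0.1178 0.018 ] [[255.8   9.2]]
edge [0.4934 0.0524 0.024 ] [[255.6  90.5]]
[0.60861074 0.07261227 0.133     ]
```

>>> {"method": "play_rows", "body": {
  "steps": [
    [3.5,0,0,0,0],
    [3.5,0,0,0,0],
    [0,0,0,0,0]
  ]
}}

```text
time: 16.25
ee_pos: [0.5176, 0.041, 0.2224]
tcp_rot: [-3.139, -0.001, 1.489]
wrist_force: [-0.1, 1.3, -0.7]
opening: 0.639
```

```bash
python3 - <<'E'
from h import *
snap("wrist","w11");o=status.get_obs();print(o["ee_pos"],o["tcp_rot"])
a=cv2.imread("pics/w11.png"); c=load("w11")
M=R.from_euler("z",-.0905).as_matrix()
for p in ([.0303,-.0932,.133],[-.079,-.058,.093],[-.079,-.058,.018],[0,0,.191]):
    u=proj(c,M@p+[.5837,.1684,0])[0];print(u.round(1)); cv2.drawMarker(a,tuple(int(v) for v in u.round()),(0,0,255),0,8,1)
cv2.imwrite("pics/m11.png",crop(a,160,0,400,300,2))
E
```

```text
[0.51738723 0.03787206 0.22242882] [-3.13913444e+00  8.88089644e-04  1.48603750e+00]
[414.4 156.7]
[247.3  95.3]
[255.   92.5]
[419.7 -46.8]
```

View pics/m11.png

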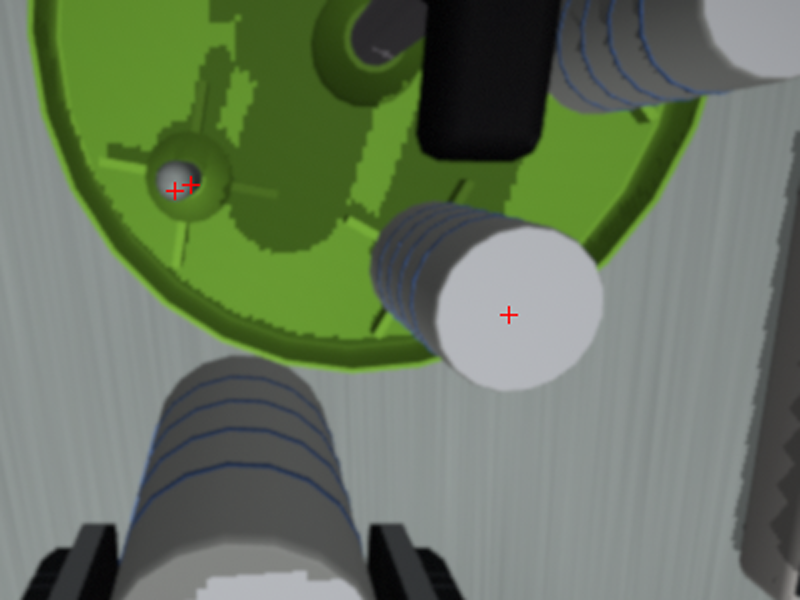

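Viewed 11. The peg tip is at (249,90) and its cone centre at (254.5,87.5). The prediction was within 5 px, so I'll use the offset measured relative to the tool.

```bash
python3 - <<'E'
from h import *
from tilt import tilt
o=pickle.load(open("pics/w11.pkl","rb"));K,Mw,ow=o
H=np.array([[-5.22925982e-04,-9.46860701e-01,-3.21643497e-01,8.28051507e-02],[1,-4.8e-4,-2.1e-4,8.7e-4],[4.75e-05,-3.21643564e-01,9.46860822e-01,-1.34627110e-01],[0,0,0,1]])
T=(K,H[:3,:3],H[:3,3])
for uv,z in(((249,90),.093),((254.5,87.5),.022),((420,154),.133)): print(atz(T,uv,.2224-z).round(4))
for r in([387,269,178],[390,269,178],[385,269,179]): print(tilt(r))
g=cv2.imread("pics/w11.png",0).astype(float); 
for r in(200,230,330): 
    d=np.abs(np.diff(cv2.GaussianBlur(g,(5,5),0)[r])); print(r,[i for i in range(200,370) if d[i]>6])
# mouth centre col
for a in(88,90): 
  for x0 in(-.004,-.006): print(a,x0, proj(T,[x0+.115*np.cos(np.radians(a))+.029,0,-.0245+.115]).round(1))
E
```

```text
[ 0.0776 -0.0218  0.1294]
[ 0.0783 -0.0228  0.2004]
[0.0395 0.0892 0.0894]
(np.float64(89.94668319794613), array([-0.005654  , -0.02408754]), np.float64(0.0))
(np.float64(90.30542092622063), array([-0.00430343, -0.02666176]), np.float64(5.684341886080802e-14))
(np.float64(89.96100594765339), array([-0.00688517, -0.02189819]), np.float64(1.1368683772161603e-13))
200 [240, 241, 242, 243, 244, 316, 317, 318, 319, 320]
230 [231, 232, 233, 234, 235, 327, 328, 329, 330]
330 [208, 209, 210, 211, 212, 349, 350, 351, 352, 353, 354]
88 -0.004 [[279.7 169.8]]
88 -0.006 [[279.7 172.8]]
90 -0.004 [[279.7 175.9]]
90 -0.006 [[279.7 178.8]]
```

>>> {"method": "play_rows", "body": {
  "steps": [
    [2.8,-0.75,0,0,0],
    [2.8,-0.75,0,0,0],
    [2.75,-0.7,0,0,0],
    [0,0,0,0,0],
    [0,0,0,0,0]
  ]
}}

```text
time: 16.8
ee_pos: [0.5033, 0.12, 0.2229]
tcp_rot: [-3.141, 0.002, 1.482]
wrist_force: [0.7, -0.4, -0.4]
opening: 0.646
```

>>> {"method": "play_rows", "body": {
  "steps": [
    [0,0,2,0,0],
    [0,0,2,0,0],
    [0,0,2,0,0],
    [0,0,0,0,0]
  ]
}}

```text
time: 17.2
ee_pos: [0.5016, 0.1186, 0.1608]
tcp_rot: [-3.136, 0.004, 1.479]
wrist_force: [-0.3, -0.1, -0.4]
opening: 0.645
```

>>> {"method": "play_rows", "body": {
  "steps": [
    [0.3,0,1,0,0],
    [0,0,1,0,0],
    [0,0,1,0,0],
    [0,0,0.8,0,0],
    [0,0,0,0,0]
  ]
}}

```text
time: 17.7
ee_pos: [0.5028, 0.1248, 0.124]
tcp_rot: [-3.139, 0.001, 1.483]
wrist_force: [0.1, 0.4, -0.5]
opening: 0.642
```

>>> {"method": "play_rows", "body": {
  "steps": [
    [0,0,0.4,0,0],
    [0,0,0.3,0,0],
    [0,0,0,0,0]
  ]
}}

```text
time: 18.0
ee_pos: [0.5032, 0.1252, 0.1179]
tcp_rot: [-3.14, 0.0, 1.484]
wrist_force: [-2.6, -0.1, -1.4]
opening: 0.643
```

>>> {"method": "play_rows", "body": {
  "steps": [
    [0,0,0.3,0,0],
    [0,0,0,0,0]
  ]
}}

```text
time: 18.2
ee_pos: [0.5037, 0.1251, 0.115]
tcp_rot: [-3.141, -0.0, 1.483]
wrist_force: [-1.7, 1.0, -1.2]
opening: 0.642
```

>>> {"method": "play_rows", "body": {
  "steps": [
    [0,-0.2,0.3,0,0],
    [0,0,0,0,0]
  ]
}}

```text
time: 18.4
ee_pos: [0.5023, 0.1251, 0.1122]
tcp_rot: [3.14, -0.0, 1.483]
wrist_force: [1.1, -0.2, -0.6]
opening: 0.645
```

>>> {"method": "play_rows", "body": {
  "steps": [
    [0,0,0.3,0,0],
    [0,0,0,0,0]
  ]
}}

```text
time: 18.6
ee_pos: [0.502, 0.1251, 0.1091]
tcp_rot: [3.141, 0.0, 1.483]
wrist_force: [0.3, -0.3, -0.3]
opening: 0.639
```

>>> {"method": "play_rows", "body": {
  "steps": [
    [0,0,0.2,0,0],
    [0,0,0,0,0]
  ]
}}

```text
time: 18.8
ee_pos: [0.5025, 0.1259, 0.1084]
tcp_rot: [3.141, -0.001, 1.483]
wrist_force: [-1.1, 1.1, 6.6]
opening: 0.641
```

The rim seated at the predicted height with a 6.6 N reaction. I'll release it gently and go straight up.

>>> {"method": "play_rows", "body": {
  "steps": [
    [0,0,-0.05,0,0.66],
    [0,0,0,0,0.68],
    [0,0,0,0,0.72],
    [0,0,0,0,0.8],
    [0,0,0,0,0.82]
  ]
}}

```text
time: 19.3
ee_pos: [0.5007, 0.125, 0.1072]
tcp_rot: [-3.139, 0.001, 1.483]
wrist_force: [-2.3, -0.2, -0.7]
opening: 0.823
```

>>> {"method": "play_rows", "body": {
  "steps": [
    [0,0,-1,0,0.82],
    [0,0,-2,0,0.82],
    [0,0,-3,0,0.82],
    [0,0,-4,0,0.82],
    [0,0,-4,0,0.82]
  ]
}}

```text
time: 19.8
ee_pos: [0.5024, 0.1248, 0.2502]
tcp_rot: [3.14, -0.001, 1.482]
wrist_force: [1.4, 1.2, -0.1]
opening: 0.82
```

>>> {"method": "play_rows", "body": {
  "steps": [
    [-4.8,-0.3,-1,0,1],
    [-3,-0.3,-1,0,1],
    [0,0,0,0,1],
    [0,0,0,0,1]
  ]
}}

```text
time: 20.2
ee_pos: [0.4898, 0.0475, 0.2691]
tcp_rot: [3.139, -0.002, 1.481]
wrist_force: [0.8, 0.2, 0.1]
opening: 1.005
```

```bash
python3 - <<'E'
from h import *
o1=status.get_obs();snap("wrist","w12");snap("top","t12");snap("scene","s12");o=status.get_obs();print(o1["ee_pos"],o["ee_pos"],o["tcp_rot"],o["opening"])
a=cv2.imread("pics/w12.png");b=cv2.imread("pics/s12.png");tt=cv2.imread("pics/t12.png")
m=np.hstack([crop(a,100,0,400,300,1.25),np.vstack([crop(b,285,220,100,70,3)[:188],crop(tt,170,175,100,70,3)[:187]])])
cv2.imwrite("pics/m12.png",m);print(m.shape)
E
```

```text
[0.48976542 0.04753176 0.26911193] [0.4891422  0.04938551 0.26770029] [-3.14156512e+00 -2.50182342e-04  1.48529122e+00] 1.000552222795518
(375, 800, 3)
```

View pics/m12.png

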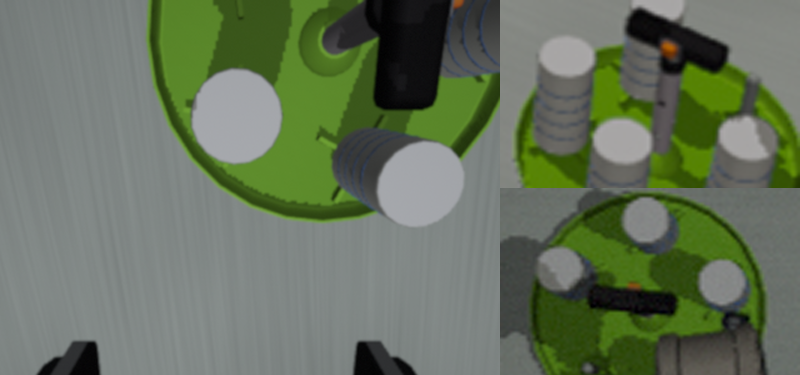

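Viewed 12, the last allowed. All four white tops are on their pegs: the new beaker's top is at about (289,93) in the wrist picture and the bar is clear. From here I'll measure with image code only. Next I'll go above the grip bar and segment the black bar and the orange button.

>>> {"method": "play_rows", "body": {
  "steps": [
    [3.3,2.1,-1,0,1],
    [3.3,2.1,-1,0,1],
    [3.2,2.1,-1,0,1],
    [3.3,2.1,0,0,1],
    [0,0,0,0,1]
  ]
}}

```text
time: 20.85
ee_pos: [0.5854, 0.1792, 0.296]
tcp_rot: [-3.141, -0.002, 1.493]
wrist_force: [-1.1, 0.2, -1.2]
opening: 0.999
```

>>> {"method": "play_rows", "body": {
  "steps": [
    [0,0,0,0,1],
    [0,0,0,0,1]
  ]
}}

```text
time: 21.05
ee_pos: [0.5837, 0.1706, 0.2972]
tcp_rot: [-3.14, 0.001, 1.483]
wrist_force: [-0.2, -1.3, -0.2]
opening: 0.999
```

```bash
cat > bar.py <<'E'
from h import *
def bar(f):
    im,c=snap("wrist",f); o=status.get_obs(); print(o["ee_pos"],o["tcp_rot"])
    hsv=cv2.cvtColor(im,cv2.COLOR_RGB2HSV)
    org=((hsv[...,0]>5)&(hsv[...,0]<20)&(hsv[...,1]>170)&(hsv[...,2]>100)).astype(np.uint8)
    blk=(im.max(2)<45).astype(np.uint8)
    for n,m in(("org",org),("blk",blk)):
        k,l,s,ce=cv2.connectedComponentsWithStats(m)
        for i in range(1,k):
            if s[i,4]>(30 if n=="org" else 300):
                ys,xs=np.nonzero(l==i); print(n,s[i].tolist(),ce[i].round(1),cv2.minAreaRect(np.c_[xs,ys].astype(np.float32)))
    return im,c
E
python3 - <<'E'
from bar import *
bar("w13")
E
```

```text
[0.58370101 0.1701429  0.29757018] [-3.14090930e+00  6.30327475e-04  1.48207729e+00]
org [304, 193, 8, 18, 128] [307.2 201.6] ((307.5, 201.5), (17.0, 7.0), 90.0)
blk [267, 133, 36, 132, 4270] [284.5 196.7] ((284.5, 198.5), (131.0, 35.0), 90.0)
blk [0, 274, 560, 146, 34002] [275.7 375.8] ((279.5, 346.5), (145.0, 559.0), 90.0)
```

```bash
cat > tl.py <<'E'
from h import *
d=dict(vfov=61.11299361101886)
f=210/np.tan(np.radians(d["vfov"])/2)
K=np.array([[f,0,280.955],[0,f,202.98],[0,0,1]])
H=np.array([[-5.22925982e-04,-9.46860701e-01,-3.21643497e-01,8.28051507e-02],[1,-4.8e-4,-2.1e-4,8.7e-4],[4.75e-05,-3.21643564e-01,9.46860822e-01,-1.34627110e-01]])
T=(K,H[:,:3],H[:,3])
E
python3 - <<'E'
from tl import *
im=cv2.imread("pics/w13.png",0).astype(int)
for r in(145,170,201,230,255): print(r,im[r,258:318:2].tolist())
print(im[124:140,284].tolist(),im[256:275,284].tolist())
for uv in((266.5,133),(303,133),(266.5,264),(303,264),(284.7,202),(308,202)): print(uv,atz(T,uv,.2972-.191).round(4))
print(atz(T,(308,202),.2972-.179).round(4))
E
```

```text
145 [128, 129, 129, 110, 47, 15, 19, 25, 28, 30, 28, 29, 28, 28, 28, 28, 27, 29, 28, 26, 21, 18, 37, 112, 130, 130, 130, 130, 129, 130]
170 [132, 132, 133, 132, 94, 17, 21, 28, 31, 32, 33, 31, 32, 30, 32, 31, 32, 30, 30, 25, 21, 15, 54, 120, 95, 78, 77, 77, 77, 77]
201 [138, 137, 137, 137, 106, 27, 23, 31, 35, 37, 36, 36, 36, 36, 35, 34, 31, 30, 28, 24, 19, 34, 103, 125, 126, 122, 104, 78, 77, 77]
230 [141, 141, 140, 140, 132, 49, 21, 31, 38, 39, 40, 40, 38, 37, 36, 34, 32, 30, 28, 25, 18, 17, 57, 72, 73, 73, 72, 70, 70, 71]
255 [84, 86, 87, 85, 77, 33, 20, 31, 39, 44, 42, 40, 38, 37, 35, 34, 31, 29, 28, 23, 17, 26, 67, 72, 76, 92, 119, 138, 155, 166]
[79, 79, 79, 79, 79, 79, 79, 74, 56, 25, 8, 8, 11, 12, 14, 16] [37, 36, 38, 36, 37, 34, 33, 32, 44, 55, 61, 75, 113, 142, 151, 151, 150, 150, 150]
(266.5, 133) [ 0.0505 -0.0088  0.1062]
(303, 133) [0.0505 0.0156 0.1062]
(266.5, 264) [-0.0479 -0.0102  0.1062]
(303, 264) [-0.0479  0.0175  0.1062]
(284.7, 202) [0.0017 0.0035 0.1062]
(308, 202) [0.0017 0.0201 0.1062]
[-0.0023  0.0211  0.1182]
```

>>> {"method": "play_rows", "body": {
  "steps": [
    [0.15,0.5,2,0,1],
    [0,0,4,0,1],
    [0,0,3,0,1],
    [0,0,2,0,0.7],
    [0,0,1,0,0.7]
  ]
}}

```text
time: 21.6
ee_pos: [0.5877, 0.1709, 0.176]
tcp_rot: [-3.139, 0.001, 1.482]
wrist_force: [0.3, 0.2, -0.4]
opening: 0.707
```

>>> {"method": "play_rows", "body": {
  "steps": [
    [0,0,0.6,0,0.6],
    [0,0,0,0,0.6],
    [0,0,0,0,0.6]
  ]
}}

```text
time: 21.9
ee_pos: [0.5901, 0.1723, 0.1731]
tcp_rot: [3.14, -0.001, 1.483]
wrist_force: [-0.4, 0.2, 1.0]
opening: 0.599
```

```bash
python3 - <<'E'
from bar import *
bar("w14");print(status.get_obs()["opening"])
E
```

```text
[0.59017243 0.17237981 0.17325162] [ 3.13930642e+00 -1.28886622e-03  1.48299486e+00]
org [306, 282, 14, 38, 463] [312.2 300.8] ((312.5, 300.5), (37.0, 13.0), 90.0)
blk [0, 182, 560, 238, 44459] [277.4 348.2] ((279.5, 300.5), (237.0, 559.0), 90.0)
0.5993621992086128
```

>>> {"method": "play_rows", "body": {
  "steps": [
    [-0.1,0,0.2,0,0.5],
    [0,0,0,0,0.42],
    [0,0,0,0,0.3],
    [0,0,0,0,0.2],
    [0,0,0,0,0]
  ],
  "force": 40
}}

```text
time: 22.45
ee_pos: [0.5875, 0.1715, 0.1707]
tcp_rot: [-3.138, -0.0, 1.483]
wrist_force: [-5.9, -0.6, 6.1]
opening: 0.302
```

>>> {"method": "play_rows", "body": {
  "steps": [
    [0,0,0,0,0],
    [0,0,0,0,0],
    [0,0,0,0,0]
  ],
  "force": 80
}}

```text
time: 22.75
ee_pos: [0.5876, 0.1715, 0.1708]
tcp_rot: [-3.138, -0.0, 1.483]
wrist_force: [-4.8, 0.5, 7.0]
opening: 0.293
```

The opening of 0.293 (25 mm) means the button is flush. I'll pull up at 40 mm/s.

>>> {"method": "play_rows", "body": {
  "steps": [
    [0,-0.1,-0.2,0,0],
    [0,0,-0.4,0,0],
    [0,0,-0.4,0,0],
    [0,0,-0.4,0,0],
    [0,0,-0.4,0,0]
  ]
}}

```text
time: 23.25
ee_pos: [0.5876, 0.1715, 0.1878]
tcp_rot: [-3.14, 0.0, 1.483]
wrist_force: [-2.1, 0.8, -2.3]
opening: 0.292
```

```bash
python3 - <<'E'
from h import *
b,c=snap("scene","s15")
a=cv2.imread("pics/s12.png");d=cv2.absdiff(cv2.imread("pics/s15.png"),a)
# does the tray stay put: count changed green-tray pixels
g=lambda im:(im[...,1].astype(int)>im[...,2]+40).astype(np.uint8)
for n in("s12","s15"):
    m=g(cv2.imread(f"pics/{n}.png"))[220:320,285:395]; ys,xs=np.nonzero(m);print(n,m.sum(),xs.min()+285,xs.max()+285,ys.max()+220)
E
```

```text
s12 1188 292 382 308
s15 1297 292 385 309
```

Force is -2.3 N after 17 mm, so the handle is sliding and the rack is staying down. I'll continue.

>>> {"method": "play_rows", "body": {
  "steps": [
    [0,0,-0.4,0,0],
    [0,0,-0.4,0,0],
    [0,0,-0.4,0,0],
    [0,0,-0.4,0,0],
    [0,0,-0.4,0,0]
  ]
}}

```text
time: 23.8
ee_pos: [0.588, 0.1714, 0.2081]
tcp_rot: [-3.141, -0.0, 1.483]
wrist_force: [-2.2, 0.0, -2.0]
opening: 0.288
```

>>> {"method": "play_rows", "body": {
  "steps": [
    [0,0,-0.4,0,0],
    [0,0,-0.4,0,0],
    [0,0,-0.4,0,0],
    [0,0,-0.4,0,0],
    [0,0,-0.4,0,0]
  ]
}}

```text
time: 24.3
ee_pos: [0.5882, 0.1714, 0.2282]
tcp_rot: [-3.141, -0.0, 1.483]
wrist_force: [-1.9, 0.1, -2.1]
opening: 0.292
```

>>> {"method": "play_rows", "body": {
  "steps": [
    [0,0,-0.4,0,0],
    [0,0,-0.4,0,0],
    [0,0,-0.4,0,0],
    [0,0,-0.4,0,0],
    [0,0,-0.4,0,0]
  ]
}}

```text
time: 24.8
ee_pos: [0.5882, 0.1713, 0.2482]
tcp_rot: [-3.142, -0.0, 1.483]
wrist_force: [-1.8, 0.4, -2.0]
opening: 0.291
```

>>> {"method": "play_rows", "body": {
  "steps": [
    [0,0,-0.4,0,0],
    [0,0,-0.4,0,0],
    [0,0,-0.3,0,0],
    [0,0,-0.2,0,0],
    [0,0,0,0,0]
  ]
}}

```text
time: 25.3
ee_pos: [0.5884, 0.1713, 0.2614]
tcp_rot: [3.141, -0.0, 1.483]
wrist_force: [-1.8, -0.2, -0.6]
opening: 0.295
```

>>> {"method": "play_rows", "body": {
  "steps": [
    [0,0,-0.2,0,0],
    [0,0,-0.2,0,0],
    [0,0,-0.2,0,0],
    [0,0,-0.2,0,0],
    [0,0,0,0,0]
  ],
  "force": 100
}}

```text
time: 25.8
ee_pos: [0.5884, 0.1713, 0.2694]
tcp_rot: [3.141, -0.0, 1.483]
wrist_force: [-2.2, 0.0, 1.2]
opening: 0.286
```

>>> {"method": "play_rows", "body": {
  "steps": [
    [0,0,-0.1,0,0],
    [0,0,-0.1,0,0],
    [0,0,-0.1,0,0],
    [0,0,0,0,0]
  ]
}}

```text
time: 26.2
ee_pos: [0.5885, 0.1709, 0.2713]
tcp_rot: [3.141, 0.001, 1.483]
wrist_force: [0.3, -0.2, -5.8]
opening: 0.289
```

>>> {"method": "play_rows", "body": {
  "steps": [
    [0,0,-0.2,0,0],
    [0,0,-0.2,0,0],
    [0,0,0,0,0]
  ]
}}

```text
time: 26.5
ee_pos: [0.5885, 0.1713, 0.276]
tcp_rot: [3.141, -0.0, 1.483]
wrist_force: [1.1, -0.2, -6.8]
opening: 0.284
```

The end stop was reached at about +100 mm, and the full weight (about 7 N) is now on the wrist. I'll lift 4 cm smoothly.

>>> {"method": "play_rows", "body": {
  "steps": [
    [0,0,-0.5,0,0],
    [0,0,-0.7,0,0],
    [0,0,-0.7,0,0],
    [0,0,-0.7,0,0],
    [0,0,-0.6,0,0]
  ]
}}

```text
time: 27.0
ee_pos: [0.5885, 0.1714, 0.3089]
tcp_rot: [3.141, -0.001, 1.483]
wrist_force: [0.0, 0.1, -6.6]
opening: 0.286
```

>>> {"method": "play_rows", "body": {
  "steps": [
    [0,0,-0.4,0,0],
    [0,0,-0.2,0,0],
    [0,0,0,0,0],
    [0,0,0,0,0],
    [0,0,0,0,0]
  ]
}}

```text
time: 27.5
ee_pos: [0.588, 0.1713, 0.3134]
tcp_rot: [-3.141, 0.0, 1.483]
wrist_force: [0.2, -0.1, -6.6]
opening: 0.287
```

```bash
python3 - <<'E'
from h import *
from scipy.optimize import least_squares
for n in("s","s12","s15"): pass
im,c=snap("scene","s16");print(status.get_obs()["wrist_torque"],status.get_obs()["wrist_force"])
M0=load("s")
def tray(f):
    a=cv2.imread(f"pics/{f}.png").astype(int); m=((a[...,1]>a[...,2]+35)&(a[...,1]>a[...,0]+35)).astype(np.uint8); m[:, 400:]=0; m[:200]=0
    ys,xs=np.nonzero(m); h=cv2.convexHull(np.c_[xs,ys].astype(np.int32)); return h[:,0].astype(float),cv2.fitEllipse(h)
from scipy.spatial import ConvexHull
th=np.linspace(0,2*np.pi,360)
def model(p):
    Rm=R.from_euler("xyz",[p[3],p[4],0]).as_matrix(); r=.147
    P=np.array([[r*np.cos(t),r*np.sin(t),.024] for t in th])@Rm.T+p[:3]; return proj(c,P)
for f in("s12","s16"):
    h,e=tray(f); print(f,[np.round(v,1) for v in e],len(h))
    def res(p):
        q=model(p); return np.array([ (lambda d:d.min())(np.hypot(*(q-x).T)) for x in h])
    r=least_squares(res,[.586,.171,.0 if f=="s12" else .043,0,0],loss="soft_l1",f_scale=.7,x_scale=[.01]*3+[.05]*2)
    print(r.x.round(4),np.sort(np.abs(res(r.x)))[[len(h)//2,-1]].round(2))
E
```

```text
[ 0.07384504  0.03581372 -0.01116065] [-0.43744966 -0.46508036 -6.82658431]
s12 [array([338.9, 273.6]), array([70.8, 93.4]), np.float64(94.0)] 28
[ 0.5469  0.1631 -0.0571  0.0772 -0.0016] [0.5  2.59]
s16 [array([339.6, 263.5]), array([74.3, 96.4]), np.float64(99.3)] 26
[0.5589 0.1611 0.0064 0.0029 0.0235] [0.25 2.71]
```

Wrist load is steady at 6.8 N. For a levelness check I'll track beaker and tray patches in the scene camera from before to after the lift.

```bash
python3 - <<'E'
from h import *
from scipy.optimize import least_squares
A=cv2.imread("pics/s12.png",0);B=cv2.imread("pics/s16.png",0);c=load("s16")
M=R.from_euler("z",-.0905).as_matrix(); o=np.array([.5855,.171,0])
pts={"d":[.098,0,.133],"e":[.0303,.0932,.133],"c":[.0303,-.0932,.133],"dl":[.124,0,.06],"el":[.05,.11,.06],"cl":[.05,-.11,.06],"rimx":[.147,0,.024],"rimp":[.104,.104,.024],"rimm":[.104,-.104,.024],"rimc":[.0,-.147,.024],"rimf":[.136,.056,.024],"rimg":[.136,-.056,.024]}
X=np.array([M@p+o for p in pts.values()]);u=proj(c,X)
flow,st,err=cv2.calcOpticalFlowPyrLK(A,B,u.astype(np.float32)[:,None],(proj(c,X+[.002,0,.042])).astype(np.float32)[:,None].copy(),winSize=(13,13),maxLevel=0,flags=cv2.OPTFLOW_USE_INITIAL_FLOW)
v=flow[:,0]; d=v-u
def res(p):
    Y=(X-o)@R.from_euler("xyz",p[3:]).as_matrix().T+o+p[:3]; return (proj(c,Y)-u-d)[st[:,0]>0].ravel()
r=least_squares(res,[0,0,.04,0,0,0],loss="soft_l1",f_scale=.5,x_scale=[.01]*3+[.02]*3)
print(dict(zip(pts,d.round(1).tolist())));print(r.x.round(4),res(r.x).round(1)); J=r.jac; print(np.sqrt(np.diag(np.linalg.inv(J.T@J))).round(4)*.5)
E
```

```text
{'d': [1.1, -9.8], 'e': [-31.2, 7.7], 'c': [0.6, -9.8], 'dl': [0.6, -9.0], 'el': [3.1, -8.9], 'cl': [0.3, -9.1], 'rimx': [-0.6, -8.6], 'rimp': [1.6, -8.3], 'rimm': [-0.0, -8.5], 'rimc': [0.6, -9.6], 'rimf': [-20.5, -8.8], 'rimg': [-0.5, -9.1]}
[-0.0015 -0.002   0.0379 -0.0062  0.0067 -0.0114] [ -0.6   0.3  32.6 -16.7   0.   -0.   -0.4   0.   -1.9   0.4   0.   -0.3
   0.6  -0.1  -1.    0.   -0.   -0.7  -0.1   0.3  20.7   0.3   0.4   0.1]
[0.0062  0.003   0.0081  0.01235 0.0146  0.0088 ]
```

Only rotation within about 0.7° and a 38 mm rise, with beakers c and d moving with the tray. Two of the twelve patches (e's top and one rim point) lost track and were down-weighted. Handing in.

```bash
python3 - <<'E'
from h import *
print(status.get_obs()["ee_pos"],status.get_obs()["opening"]); print(job.finish_job())
E
```

```text
[0.58802131 0.17129571 0.31347225] 0.2842748404053854
the job is handed in; nothing more can be done
None
```

I did the whole job in about 28 s of robot time, and it is handed in with the rack held up by the extended handle.

**Beaker:** The tool can't tilt, so I gripped the beaker near its closed end. I pivoted it mouth-down in the pads by pushing its lip against the fixed mat's ridges. I then lowered it over peg_b until the rim seated at the predicted height (6.6 N reaction) and let go gently.

**Handle and lift:** I closed across the middle of the grip bar with the button flush (opening about 25 mm). The handle slid up about 100 mm to its end stop at roughly 2 N, with the rack still standing on the worktop. I then raised the rack about 4 cm.

**Last checks:**
- The wrist carries a steady 6.8 N, which fits the loaded rack.
- Tracking in the scene camera gave a rise of about 38 mm and a tilt under about 0.7° (uncertainty nearly 1°).
- Beakers c and d, and lower down e, moved with the tray.

**Checks that failed or were not made:**
- Two of the twelve tracked patches, beaker e's top and one tray-rim point, lost track and were discounted.
- An earlier ellipse fit of the tray, for level and height, was unreliable, so I did not use it.
- The newly placed beaker was seen on its peg after release, but I did not check it separately after the lift.

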